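# Power up the cell from its bifold cupboard

## Robot

A 6-joint arm with a two-finger parallel gripper is mounted at the origin on the work surface. World frame = base frame: x ahead of the robot, y to its left, z up, the work surface at z = 0. Lengths are in m, angles in degrees, forces in N, time in s.
With the tool pointing down it reaches from about 0.25 to 0.85 m from the base axis. Payload 12.5 kg.
Tool frame: the origin (TCP) lies midway between the tips of the shut fingers; the grasp point (between the pads) lies bot.grip_point_offset behind it (bot.grip_point_offset is the distance from the TCP to the grasp point, in m); z points along the fingers, y is the direction in which the jaws open and shut (so a half turn about z gives the same grasp; the last joint's range is limited). The gripper opens to 93 mm and grips with 3 to 60 N. Pads are 15 mm wide; open, the fingers measure 128 mm over their backs; the gripper's body (75 mm by 188 mm) begins 65 mm behind the grasp point.
Start: joints at [-80.707, 20.094, 94.641, -0, 65.266, -4.847], TCP at [0.134, -0.533, 0.187] pointing down, gripper open.
Joint ranges: [-157.81, 157.81], [-45, 120.19], [0.68, 151.7], [-89.99, 269.99], [4.06, 180], [-164.3, 164.3]. Speed limits (degrees/s): [127.2, 127.2, 159.86, 180, 180, 180].

## Interface

Orientations are given as [roll, pitch, yaw] about the fixed x, y, z axes, in that order (R = Rz(yaw) Ry(pitch) Rx(roll)).
In Python, from cell import bot, cams, models gives the robot as it stands.
- The arm moves only by the shell command python3 -m inch 'ROWS'. ROWS is JSON, a list that holds one entry, the list of rows, each a list of 7 numbers: the shift along the tool's x, y, z in mm, then the turn, a rotation vector about the tool's x, y, z in degrees, then the finger opening in mm, from 0 to 93. A call has 1 to 20 rows; each row is the pose to reach, as a shift and turn from the pose measured when the call began, along the tool's axes at that moment; what a row does not reach only later rows make up. A row lasts 1/12 s, in which the tool goes at most 41.7 mm and 7.16 degrees, less where a joint would pass 70% of its speed; a pose out of reach is approached as far as the arm can. A call with a gripper value outside its range is refused whole. The fingers move at their own pace and stop on an object; the grip force is fixed at half the most. Time passes only in rows, so rows that repeat a pose let the fingers close. It gives the time, the measured TCP pose, the force and the opening at its end, in the units of the state.
- bot.get_obs(): the state, without advancing time (a new reading comes with each control period).
- cams.camera(name): name is "side" or "top"; returns (picture, depth): 400x640x3 uint8, blue, green, red; 400x640 float32, m along the optical axis (not along the pixel's ray), 0 where there is no reading.
- cams.calibration(name): a dict with "fov_y" (degrees; the focal length in pixels is half the picture's height over the tangent of half this angle, whatever the lens; pixels are square), "cx", "cy" (the principal point, pixels), "dist_coeffs" ([k1, k2, p1, p2, k3] as OpenCV has them; the pictures are not rectified), "R" (3x3) and "t" (3): a world point X has camera coordinates R X + t. Camera axes: x right, y down, z forward; pixel columns grow to the right and rows downward; lengths in m; the calibration is good to about 2 mm. A picture is of the moment at which its call begins. calibration takes no time and is no camera call.
- bot.close_job(): hands the job in, once; it reports no verdict.
Trained networks look in the newest picture that a camera, given by its name, has taken for a name from the list of things; names that differ only in an ending like _2 or _b are one class to them, and where a whole thing is asked for, a point or a joint stands for the part that bears it (a point fixed in the world has none). Each returns a list of dicts, best first, with "p" (0 to 1); they miss things now and then, are a little off and sometimes report something else, mostly with a low value. They report only what shows in the picture. A call takes as long as a camera call.
- models.look_for(camera, target): "centre" ([column, row] in pixels, amid what is visible of it).
- models.regions_of(camera, target): "region" (400x640 bool, what is visible of it) and "centre" ([column, row] in pixels, amid what is visible of it).
- models.place_of(camera, target): "centre" ([column, row] in pixels: a listed point, or the origin of a listed thing).
The state is a dict: "time": time; "joint_positions": joint angles; "qvel": joint speeds; "tau": joint torques, N m; "tcp_pos": TCP position; "tcp_rot": TCP orientation; "force": force on the tool from outside, world axes, zero at the start; "torque": the same for the moment, N m; "finger_gap": opening from 0.0 (shut) to 1.0 (fully open).
Only numpy, scipy, OpenCV 4.12 (cv2) and the standard library are available. Lean on these libraries where they do the work, as an engineer would, in place of code of your own. Each camera call takes 0.05 s, during which the arm holds its last target. There are 200 camera calls.

## Task

Pull the cupboard's bifold door by its upright pull until both panels are folded right back against the left-hand post, then reach in under the roof and throw the isolator's toggle over to the left (on), and leave it on with the door folded open. Do not shift or knock over the jar in the cupboard or the things standing on the table around it.

Things in the scene. Friction and masses are not known exactly. Their poses are not given: they have to be found in the camera images.
- cupboard: Fixed table-top cupboard, 200 deep (x) x 380 wide (y) x 310 mm tall, aluminium profile with clear roof and sides, open back. Origin: centre of its underside, on the table. Its front (door side) is its plane x = -100 mm, facing the robot; it may be yawed a little. Clear opening y = -170 to +170 mm; floor top at z = 15 mm; solid roof over the whole depth, underside at 299 mm.
- track_mid (a point): Middle of the head track, an aluminium beam 26 (x) x 380 (y) x 20 mm along the top front edge of the cupboard, over the door; this point is the beam's centre, 300 mm up, on the cupboard's front plane.
- door (a joint): Angle of the left (hinged) panel of the bifold door, rad: 0 = shut, flat across the front; grows as it folds out towards the robot; stop at 1.4 = folded back. Starts at 0 to 0.2, moves lightly (about 1 N at the pull), stays where left. Both panels are grey, 170 wide x 266 high x 12 mm thick (z 18 to 284 mm), standing just in front of the front plane.
- door_lead (a joint): Angle of the right (lead) panel to the left one, rad: always twice joint door. Its far edge runs along the track, so at door angle a the edge where the panels meet sticks out 170*sin(a) mm in front of the cupboard and the door still covers the left 340*cos(a) mm of the opening.
- door_hinge (a point): Point on the door's vertical hinge axis at the left post (cupboard frame x -100, y +170 mm), 151 mm up, in the panel's back plane. Seen from above, the hinged panel turns clockwise about it as it opens.
- pull_grip (a point): Grip point on the steel pull of the left panel. A 12 mm round bar: a stub stands out 45 mm from the panel's face at height 133 mm, then the bar rises upright, free at the top, to 224 mm. Point: on the upright's axis, 183 mm up, 140 mm along the panel from the hinge, 57 mm before its back plane; 39 mm clear between bar and face. Moves and turns with the panel; x axis points through the panel to its back.
- toggle (a joint): Angle of the isolator's toggle, rad: 0 = off, leaning right (cupboard's -y); 0.5 = upright; 1.0 = on, leaning left (+y, towards the door hinge). Its heavy ball makes it bistable: past upright it drops by itself onto the far stop, short of that it drops back. Starts off. Needs under 1 N sideways at the ball.
- toggle_ball (a point): Centre of the black ball (26 mm diameter) ending the toggle's 10 mm rod, 60 mm from the pivot; 103 mm above the table when off or on, 110 mm when upright. Below it is the isolator's white box, 50 (x) x 100 (y) mm, top 43 mm above the table; two small cheeks at the pivot reach 60 mm.
- toggle_pivot (a point): Pivot of the toggle, 50 mm above the table, fixed inside the cupboard 58 to 78 mm behind the front plane, near its middle (place varies). The toggle swings sideways, in the cupboard's y-z plane.
- fuse_jar: Small closed jar with a dark cap, 40 mm across, 60 mm tall, standing loose on the cupboard's floor in the rear corner at the -y side; origin: centre of its underside.
- deepwell_block: Loose pale open-celled plastic block 85 x 127 x 44 mm on the table, right (-y) of the cupboard's front; origin: centre of its underside.
- tip_box: Loose grey plastic box 85 x 122 x 60 mm on the table right of the cupboard; origin: centre of its underside.
- reagent: Loose amber bottle, 70 mm across, 150 mm tall, on the table left (+y) of the cupboard; origin: centre of its underside.
- beaker: Loose white plastic beaker, 70 mm across, 90 mm tall, left of the cupboard; origin: centre of its underside.
- carton: Loose small cardboard carton 90 x 60 x 50 mm on the table at the left; origin: centre of its underside.
- driver: Loose screwdriver lying on the table near the robot at the right; origin: under its middle.

How it is judged:
By the outcome, as a careful person would: the job done as asked, in the order asked, and still so for the second after the job is handed in, with the robot touching nothing.
It also fails if it takes over 64 s, if anything falls off the work surface, if the arm or the gripper's body presses on something with over 40 N, if the wrist force passes 120 N, or if a joint passes its speed limit or range.

## Working session

There is one attempt and no reset: what is moved stays moved. The work goes in short steps, Python scripts to look and compute and a shell command to move; the robot and the scene stay as the last step left them, time stands still between calls to the robot, and variables do not carry over. Pictures are saved under pics/ and viewed, about 8 in all and at most 12, crops included, and the job is handed in when it is done.

```bash
ls; mkdir -p pics; cat > h.py <<'E'
import numpy as np, cv2
from cell import bot, cams, models
from scipy.spatial.transform import Rotation as Ro
def K(n):
    c=cams.calibration(n); f=200/np.tan(np.radians(c['fov_y'])/2)
    return np.array([[f,0,c['cx']],[0,f,c['cy']],[0,0,1]]),np.array(c['dist_coeffs'],float),np.array(c['R']),np.array(c['t'])
def ray(n,px):
    k,d,R,t=K(n); u=cv2.undistortPoints(np.array([[px]],float),k,d)[0,0]
    return -R.T@t, R.T@np.array([u[0],u[1],1])
def at_depth(n,px,z): o,v=ray(n,px); return o+v*z
def at_z(n,px,z): o,v=ray(n,px); return o+v*(z-o[2])/v[2]
def tri(a,b):
    (o1,v1),(o2,v2)=ray('side',a),ray('top',b)
    s=np.linalg.lstsq(np.c_[v1,-v2],o2-o1,rcond=None)[0]
    p,q=o1+v1*s[0],o2+v2*s[1]; return (p+q)/2,np.linalg.norm(p-q)
def proj(n,X):
    k,d,R,t=K(n); return cv2.projectPoints(np.array(X,float).reshape(-1,1,3),cv2.Rodrigues(R)[0],t,k,d)[0][:,0]
E
python3 - <<'E'
from h import *
np.set_printoptions(precision=4,suppress=True)
dep={}
for n in('side','top'):
    p,d=cams.camera(n); dep[n]=d; cv2.imwrite(f'pics/{n}0.png',p); np.save(f'{n}0.npy',d); c=cams.calibration(n); print(n,-np.array(c['R']).T@c['t'],np.array(c['R'])[2])
for t in ['track_mid','door_hinge','pull_grip','toggle_ball','toggle_pivot','cupboard','fuse_jar','deepwell_block','tip_box','reagent','beaker','carton','driver']:
    r={}
    for n in('side','top'):
        l=models.place_of(n,t); r[n]=l[0] if l else None
    s=t+' '+str({n:(np.round(v['centre'],1).tolist(),round(v['p'],2)) for n,v in r.items() if v})
    if r['side'] and r['top']: s+=str(tri(r['side']['centre'],r['top']['centre']))
    for n in r:
        if r[n] and not(r['side'] and r['top']):s+=str([at_z(n,r[n]['centre'],z).round(3) for z in(0,.1,.183)])
    print(s)
print(bot.grip_point_offset,bot.get_obs())
E
```

```text
pics
side [ 0.3533 -0.3204  1.3552] [ 0.1945  0.2651 -0.9444]
top [0.4562 0.0249 1.5628] [ 0.0983 -0.0155 -0.995 ]
track_mid {'side': ([331.5, 187.6], 0.97), 'top': ([330.8, 184.3], 0.89)}(array([ 0.6098, -0.0304,  0.319 ]), np.float64(0.004080326277929993))
door_hinge {'side': ([301.7, 171.2], 0.88), 'top': ([268.5, 195.2], 0.78)}(array([0.6038, 0.1441, 0.1215]), np.float64(0.01845138549773547))
pull_grip {'side': ([318.2, 206.9], 0.77), 'top': ([320.9, 207.6], 0.57)}(array([ 0.5656, -0.0117,  0.1553]), np.float64(0.014646054078562114))
toggle_ball {}
toggle_pivot {'top': ([321.0, 173.2], 0.55)}[array([ 0.683, -0.011,  0.   ]), array([ 0.668, -0.009,  0.1  ]), array([ 0.656, -0.007,  0.183])]
cupboard {'side': ([350.6, 200.7], 0.96), 'top': ([320.6, 163.4], 0.71)}(array([ 0.7321, -0.013 , -0.0728]), np.float64(0.011201710995423284))
fuse_jar {'side': ([351.8, 316.3], 0.49)}[array([ 0.453, -0.371,  0.   ]), array([ 0.446, -0.368,  0.1  ]), array([ 0.439, -0.365,  0.183])]
deepwell_block {'side': ([354.7, 316.5], 0.56), 'top': ([429.9, 240.4], 0.69)}(array([ 0.4688, -0.3819, -0.0647])
[... 517 characters left out ...]
], 0.66)}(array([ 0.3856,  0.4624, -0.0412]), np.float64(0.01779625251234329))
driver {'side': ([306.5, 292.7], 0.67), 'top': ([376.9, 272.4], 0.58)}(array([ 0.3681, -0.2041, -0.0463]), np.float64(0.010530946157945217))
0.0188 {'time': 1.4, 'joint_positions': array([-80.7069,  20.0937,  94.6416,   0.0009,  65.2656,  -4.847 ]), 'qvel': array([-0.0597,  0.009 ,  0.0449,  0.0029,  0.0573,  0.0195]), 'tau': array([ -0.    , -49.7246, -28.5487,   0.07  ,   0.0221,  -0.    ]), 'tcp_pos': array([ 0.1344, -0.5333,  0.1871]), 'tcp_rot': array([-179.9991,   -0.0009,   14.1397]), 'force': array([-0.0419, -0.588 ,  0.2125]), 'torque': array([-0.0262,  0.0074,  0.0089]), 'finger_gap': 1.0005765942892029}
```

```bash
python3 - <<'E'
import cv2,numpy as np
a=cv2.imread('pics/side0.png')[110:330,210:430];b=cv2.imread('pics/top0.png')[110:290,150:470]
cv2.imwrite('pics/a1.png',cv2.resize(a,(600,600),interpolation=cv2.INTER_CUBIC));cv2.imwrite('pics/b1.png',cv2.resize(b,(800,450),interpolation=cv2.INTER_CUBIC))
E
```

```text
(no output)
```

View pics/a1.png

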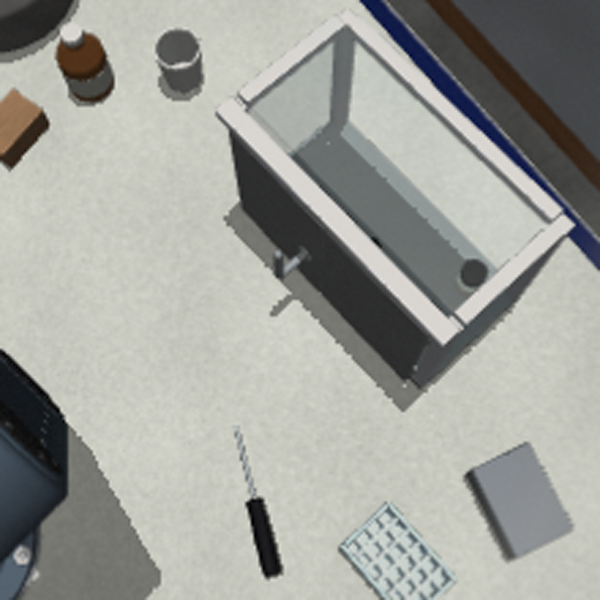

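View pics/b1.png

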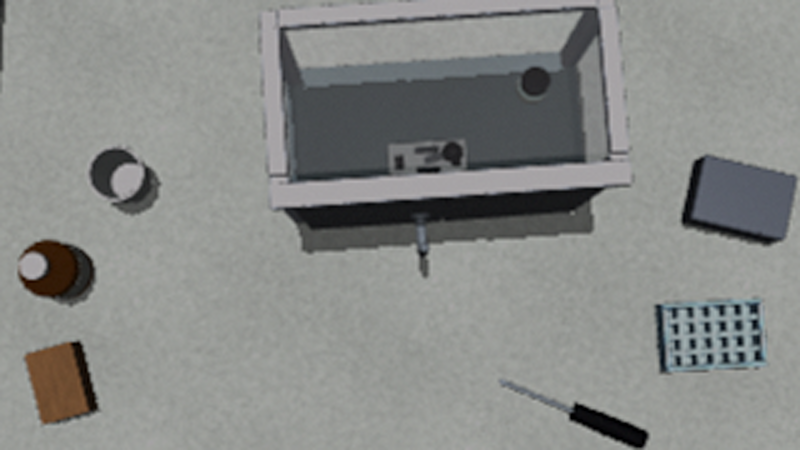

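```bash
python3 - <<'E'
from h import *
np.set_printoptions(precision=4,suppress=True)
P={}
for n in('side','top'):
    d=np.load(n+'0.npy'); k,dc,R,t=K(n)
    v,u=np.mgrid[0:400,0:640]; uv=cv2.undistortPoints(np.c_[u.ravel(),v.ravel()].astype(float)[:,None],k,dc)[:,0]
    X=(np.c_[uv,np.ones(len(uv))]*d.reshape(-1,1)-t)@R; X=X[d.ravel()>0]; P[n]=X
    m=(X[:,2]>.29)&(X[:,2]<.33)&(X[:,0]>.5)&(abs(X[:,1])<.3)
    Q=X[m]; print(n,m.sum(),np.median(Q[:,2]))
    r=cv2.minAreaRect(Q[:,:2].astype(np.float32)); print(r, cv2.boxPoints(r))
    # box top / ball / pull
for n in P:
    X=P[n]; m=(X[:,0]>.48)&(X[:,0]<.6)&(abs(X[:,1])<.17)&(X[:,2]>.1)&(X[:,2]<.27)
    Q=X[m]; print(n,'front',m.sum()); print(Q[np.argsort(Q[:,0])][:25])
X=P['top']; m=(X[:,0]>.6)&(X[:,0]<.75)&(abs(X[:,1])<.12)&(X[:,2]>.07)&(X[:,2]<.13); print('ball',X[m])
m=(X[:,0]>.6)&(X[:,0]<.75)&(abs(X[:,1])<.12)&(X[:,2]>.035)&(X[:,2]<.05);print('box',m.sum(),X[m].min(0),X[m].max(0))
print('ball px',[at_z('top',(330.8,170.8),z) for z in(.103,.113)],'pull top',at_z('top',(318.4,211.2),.224))
for c in [(270,178),(272,207),(630,185),(632,158)]: print(at_z('top',(150+c[0]/2.5,110+c[1]/2.5),.31))
E
```

```text
side 9080 0.3056595552499872
((0.9992963075637817, -0.0012428760528564453), (0.8320356011390686, 0.5997724533081055), 0.1772489696741104) [[ 0.5824  0.2974]
 [ 0.5842 -0.3024]
 [ 1.4162 -0.2998]
 [ 1.4144  0.2999]]
top 11094 0.3057113450749259
((0.7038992643356323, -0.020978957414627075), (0.21362070739269257, 0.3804355263710022), 5.219386577606201) [[ 0.5802  0.1587]
 [ 0.6148 -0.2201]
 [ 0.8276 -0.2007]
 [ 0.793   0.1782]]
side front 598
[[ 0.5461 -0.005   0.2141]
 [ 0.5463 -0.0072  0.1395]
 [ 0.5467 -0.0098  0.2141]
 [ 0.5467 -0.0071  0.1505]
 [ 0.5469 -0.0084  0.1883]
 [ 0.547  -0.0072  0.1621]
 [ 0.547  -0.003   0.1967]
 [ 0.547  -0.0077  0.1749]
 [ 0.5471 -0.0086  0.1995]
 [ 0.5472 -0.0039  0.22  ]
 [ 0.5482 -0.0078  0.2171]
 [ 0.5486 -0.0101  0.1428]
 [ 0.5488 -0.0112  0.1803]
 [ 0.549  -0.0104  0.1663]
 [ 0.5493 -0.0009  0.2194]
 [ 0.5493 -0.0108  0.1897]
 [ 0.5494 -0.0093  0.1511]
 [ 0.5495 -0.0116  0.2134]
 [ 0.55   -0.0056  0.219 ]
 [ 0.5501 -0.0111  0.2217]
 [ 0.5501 -0.0101  0.1975]
 [ 0.5508 -0.0047  0.226 ]
 [ 0.5513 -0.0123  0.1434]
 [ 0.5518 -0.0087  0.2233]
 [ 0.551
[... 1527 characters left out ...]
 0.6048 -0.0967  0.0816]
 [ 0.6047 -0.0996  0.0833]
 [ 0.6051 -0.1031  0.0794]
 [ 0.6051 -0.1061  0.08  ]
 [ 0.6058 -0.1097  0.0744]
 [ 0.6056 -0.1126  0.0769]
 [ 0.6059 -0.1159  0.074 ]
 [ 0.6    -0.0471  0.0884]
 [ 0.6001 -0.0532  0.089 ]
 [ 0.6004 -0.0564  0.0859]
 [ 0.6004 -0.0594  0.087 ]
 [ 0.6011 -0.0629  0.0804]
 [ 0.6017 -0.0663  0.0752]
 [ 0.6015 -0.0692  0.0776]
 [ 0.6021 -0.0727  0.072 ]
 [ 0.6022 -0.0758  0.0714]]
box 80 [ 0.6008 -0.116   0.0354] [0.6689 0.0372 0.0497]
ball px [array([ 0.6756, -0.0384,  0.103 ]), array([ 0.6741, -0.038 ,  0.113 ])] pull top [ 0.5436 -0.0006  0.224 ]
[0.613  0.1598 0.31  ]
[0.5827 0.1567 0.31  ]
[ 0.6137 -0.2164  0.31  ]
[ 0.6422 -0.2184  0.31  ]
```

```bash
cat >> h.py <<'E'
YAW=np.radians(5.22); TM=np.array([.6104,-.0295])
def W(x,y,z):  # local, x from front plane, y from mid
    c,s=np.cos(YAW),np.sin(YAW); return np.array([TM[0]+c*x-s*y,TM[1]+s*x+c*y,z])
def tool(az,tilt,flip=1): # az world deg of forward dir; tilt from vertical; jaw horizontal; flip: x axis backwards
    a,t=np.radians(az),np.radians(tilt); f=np.array([np.cos(a),np.sin(a),0]); Z=np.array([0,0,1.])
    z=np.sin(t)*f-np.cos(t)*Z; y=np.cross(Z,f)*flip; return np.c_[np.cross(y,z),y,z]
def pose():
    o=bot.get_obs(); return o['tcp_pos'],Ro.from_euler('xyz',o['tcp_rot'],degrees=True).as_matrix()
def row(p,R,p0=None,R0=None):
    if p0 is None: p0,R0=pose()
    return np.round(np.r_[R0.T@(p-p0)*1e3,Ro.from_matrix(R0.T@R).as_rotvec(degrees=True)],1).tolist()
def door(a,tilt=20,z=.195):  # grip at door angle a -> tcp pose
    d=np.array([-np.sin(a),-np.cos(a)]);n=np.array([-np.cos(a),np.sin(a)])
    l=np.array([0,.17])+.14*d+.057*n; R=tool(np.degrees(YAW-a),tilt)
    return W(l[0],l[1],z)+.0188*R[:,2],R
E
python3 - <<'E'
from h import *
o=bot.get_obs();print(tool(-75,0,1))
A=(np.array([.40,-.25,.36]),tool(100-180,0)); p,R=door(0); B=(p-.1*R[:,2],R)
print('up',row(np.array([.134,-.533,.36]),pose()[1]));print('A',row(*A));print('B from A',row(*B,*A),B[0],'grip',p)
E
```

```text
[[-0.25881905  0.96592583  0.        ]
 [ 0.96592583  0.25881905 -0.        ]
 [-0.         -0.         -1.        ]]
up [-0.3, -0.4, -172.9, 0.0, 0.0, 0.0]
A [326.8, -209.8, -172.9, -0.0, -0.0, -85.9]
B from A [217.6, 163.5, 88.7, -14.9, -16.2, -84.3] [ 0.52325013 -0.007337    0.27130304] grip [ 0.5573103  -0.00422529  0.17733378]
```

```bash
python3 -m inch '[[[0,0,-100,0,0,0,93],[0,0,-173,0,0,0,93],[0,0,-173,0,0,0,93],[0,0,-173,0,0,0,93],[327,-210,-173,0,0,-86,93],[327,-210,-173,0,0,-86,93],[327,-210,-173,0,0,-86,93],[327,-210,-173,0,0,-86,93],[327,-210,-173,0,0,-86,93],[327,-210,-173,0,0,-86,93],[327,-210,-173,0,0,-86,93],[327,-210,-173,0,0,-86,93],[327,-210,-173,0,0,-86,93],[327,-210,-173,0,0,-86,93],[327,-210,-173,0,0,-86,93],[327,-210,-173,0,0,-86,93],[327,-210,-173,0,0,-86,93],[327,-210,-173,0,0,-86,93]]]'
python3 - <<'E'
from h import *
p,R=door(0); print(row(p-.1*R[:,2],R),bot.get_obs()['joint_positions'].round(1))
E
```

```text
time: 2.9
tcp_pos: [0.4001, -0.2498, 0.3601]
tcp_rot: [-180.0, 0.0, 99.9]
force: [0.6, 0.2, 0.4]
finger_gap: 0.997
[217.6, 163.0, 88.8, -14.9, -16.1, -84.4] [-37.6   4.3  90.3  -0.   85.4 -47.5]
```

```bash
python3 -m inch '[[[218,163,0,-15,-16,-84.4,93],[218,163,0,-15,-16,-84.4,93],[218,163,0,-15,-16,-84.4,93],[218,163,0,-15,-16,-84.4,93],[218,163,0,-15,-16,-84.4,93],[218,163,0,-15,-16,-84.4,93],[218,163,0,-15,-16,-84.4,93],[218,163,0,-15,-16,-84.4,93],[218,163,0,-15,-16,-84.4,93],[218,163,0,-15,-16,-84.4,93],[218,163,0,-15,-16,-84.4,93],[218,163,0,-15,-16,-84.4,93],[218,163,0,-15,-16,-84.4,93],[218,163,45,-15,-16,-84.4,93],[218,163,70,-15,-16,-84.4,93],[218,163,89,-15,-16,-84.4,93],[218,163,89,-15,-16,-84.4,93],[218,163,89,-15,-16,-84.4,93]]]'
python3 - <<'E'
from h import *
p,R=door(0); print(row(p-.1*R[:,2],R),row(p,R),bot.get_obs()['joint_positions'].round(1))
E
```

```text
time: 4.4
tcp_pos: [0.5232, -0.0071, 0.2712]
tcp_rot: [179.7, 19.9, -175.1]
force: [0.1, -0.7, 1.2]
finger_gap: 0.999
[-0.1, -0.2, -0.0, 0.2, -0.1, -0.3] [-0.2, -0.5, 100.0, 0.2, -0.1, -0.3] [  -8.8    2.   107.4    6.3   51.4 -106.8]
```

Descend onto the bar and close.

```bash
python3 -m inch '[[[0,0,25,0,0,0,93],[0,0,50,0,0,0,93],[0,0,75,0,0,0,93],[0,0,100,0,0,0,93],[0,0,100,0,0,0,93],[0,0,100,0,0,0,60],[0,0,100,0,0,0,40],[0,0,100,0,0,0,30],[0,0,100,0,0,0,20],[0,0,100,0,0,0,10],[0,0,100,0,0,0,5],[0,0,100,0,0,0,5],[0,0,100,0,0,0,5],[0,0,100,0,0,0,5]]]'
python3 - <<'E'
from h import *
for n in('side',):
    p,d=cams.camera(n); cv2.imwrite('pics/c1.png',cv2.resize(p[110:330,210:430],(600,600)))
P0=pose()
off=P0[0]-door(0)[0]; print(off)
for a in [.1,.2,.3,.4,.5,.6,.7,.8,.9,1.0,1.1,1.2,1.3,1.4,1.43]:
    p,R=door(a); print(a,row(p,R))
E
```

```text
time: 5.57
tcp_pos: [0.557, -0.0037, 0.1772]
tcp_rot: [179.7, 19.9, -175.1]
force: [0.2, 0.0, 1.1]
finger_gap: 0.403
[-0.0003006   0.00053994 -0.00012531]
0.1 [12.7, 5.1, -4.7, 2.1, -0.1, 5.1]
0.2 [25.0, 12.2, -9.1, 4.1, -0.1, 10.5]
0.3 [36.6, 20.5, -13.3, 6.0, -0.1, 15.9]
0.4 [47.4, 30.0, -17.1, 8.0, -0.2, 21.3]
0.5 [57.2, 40.6, -20.6, 9.9, -0.2, 26.7]
0.6 [66.0, 52.2, -23.8, 11.9, -0.2, 32.1]
0.7 [73.6, 64.7, -26.5, 13.8, -0.2, 37.4]
0.8 [80.1, 77.9, -28.8, 15.8, -0.2, 42.8]
0.9 [85.3, 91.7, -30.6, 17.7, -0.2, 48.2]
1.0 [89.1, 106.0, -31.9, 19.7, -0.2, 53.6]
1.1 [91.6, 120.7, -32.7, 21.7, -0.2, 59.0]
1.2 [92.7, 135.5, -33.1, 23.6, -0.2, 64.4]
1.3 [92.4, 150.4, -32.9, 25.6, -0.3, 69.8]
1.4 [90.7, 165.2, -32.2, 27.5, -0.3, 75.2]
1.43 [90.0, 169.6, -31.9, 28.1, -0.3, 76.8]
```

View pics/c1.png

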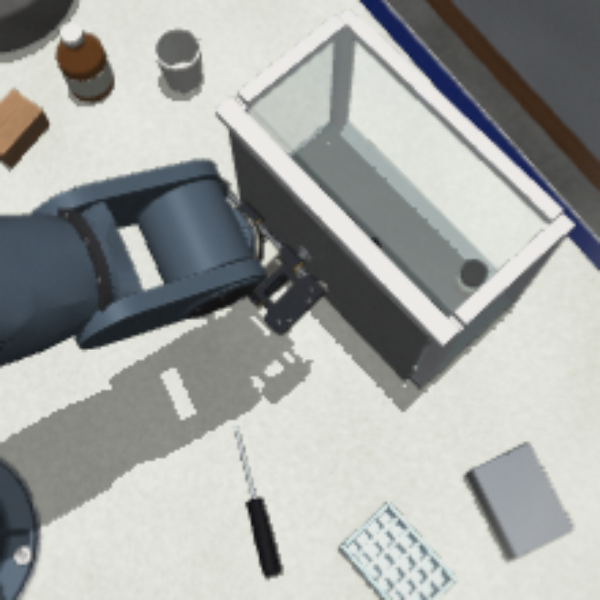

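The gripper sits astride the pull at about crop (290,290), still closing. Let it finish.

```bash
python3 -m inch '[[[0,0,0,0,0,0,5],[0,0,0,0,0,0,5],[0,0,0,0,0,0,5],[0,0,0,0,0,0,5],[0,0,0,0,0,0,5],[0,0,0,0,0,0,5],[0,0,0,0,0,0,5],[0,0,0,0,0,0,5]]]'
```

```text
time: 6.28
tcp_pos: [0.5572, -0.0029, 0.1772]
tcp_rot: [179.7, 19.9, -175.1]
force: [2.6, 6.0, -1.2]
finger_gap: 0.113
```

```bash
python3 -m inch '[[[6.4,2.3,-2.3,1,0,2.5,5],[12.7,5,-4.7,2,0,5,5],[19,8.5,-7,3,0,8,5],[25,12,-9,4,0,10.5,5],[31,16,-11,5,0,13,5],[36.6,20.5,-13.3,6,0,16,5],[42,25,-15.2,7,0,18.6,5],[47.4,30,-17,8,0,21.3,5],[52.4,35,-19,9,0,24,5],[57.2,40.6,-20.6,10,0,26.7,5],[61.7,46.3,-22.3,11,0,29.4,5],[66,52.2,-23.8,12,0,32,5],[70,58.4,-25.2,13,0,34.7,5],[73.6,64.7,-26.5,13.8,0,37.4,5],[77,71.2,-27.7,14.8,0,40,5],[80,78,-28.8,15.8,0,42.8,5],[80,78,-28.8,15.8,0,42.8,5]]]'
python3 - <<'E'
from h import *
print(bot.get_obs()['joint_positions'].round(1))
for a in [.8,.9,1.0,1.1,1.2,1.3,1.4,1.43]:
    p,R=door(a); print(a,row(p,R))
E
```

```text
time: 7.7
tcp_pos: [0.4652, 0.0683, 0.1772]
tcp_rot: [-180.0, 19.7, 139.3]
force: [0.3, -0.4, -0.9]
finger_gap: 0.115
[ 12.9   7.4 115.8 -21.9  46.9 -22.7]
0.8 [-1.3, -1.2, 0.3, -0.1, -0.3, -0.0]
0.9 [11.6, 4.5, -4.3, 1.9, -0.2, 5.3]
1.0 [23.9, 11.6, -8.8, 3.8, -0.2, 10.7]
1.1 [35.5, 19.9, -12.9, 5.8, -0.2, 16.1]
1.2 [46.2, 29.5, -16.8, 7.7, -0.2, 21.5]
1.3 [56.0, 40.1, -20.3, 9.7, -0.2, 26.9]
1.4 [64.8, 51.7, -23.5, 11.6, -0.2, 32.3]
1.43 [67.2, 55.4, -24.3, 12.2, -0.2, 33.9]
```

```bash
python3 -m inch '[[[5,2,-2,1,0,2.7,5],[11.6,4.5,-4.3,2,0,5.3,5],[18,8,-6.5,3,0,8,5],[24,11.6,-8.8,3.8,0,10.7,5],[30,15.6,-11,4.8,0,13.4,5],[35.5,20,-13,5.8,0,16,5],[41,24.5,-15,6.8,0,18.8,5],[46.2,29.5,-16.8,7.7,0,21.5,5],[51,34.6,-18.6,8.7,0,24.2,5],[56,40,-20.3,9.7,0,27,5],[60.5,46,-22,10.6,0,29.6,5],[64.8,51.7,-23.5,11.6,0,32.3,5],[67,55.4,-24.3,12,0,33,5],[67,55.4,-24.3,12,0,33,5],[67,55.4,-24.3,12,0,33,5]]]'
python3 - <<'E'
from h import *
print(bot.get_obs()['joint_positions'].round(1),row(*door(1.4)))
for n in('side','top'):
    p,d=cams.camera(n); cv2.imwrite(f'pics/{n}2.png',p)
a=cv2.imread('pics/side2.png')[110:310,190:430];b=cv2.imread('pics/top2.png')[120:270,210:450]
cv2.imwrite('pics/d1.png',np.hstack([cv2.resize(a,(400,333)),cv2.resize(b,(400,250))[:,:].copy() if 0 else cv2.copyMakeBorder(cv2.resize(b,(400,250)),0,83,0,0,0)]))
E
```

```text
time: 8.95
tcp_pos: [0.4461, 0.1541, 0.1768]
tcp_rot: [-179.5, 20.0, 104.4]
force: [-1.9, -14.0, -0.6]
finger_gap: 0.112
[ 26.   16.4 104.4 -21.5  65.5  21.7] [-1.9, 0.0, 0.1, -0.7, 0.0, -0.5]
```

View pics/d1.png

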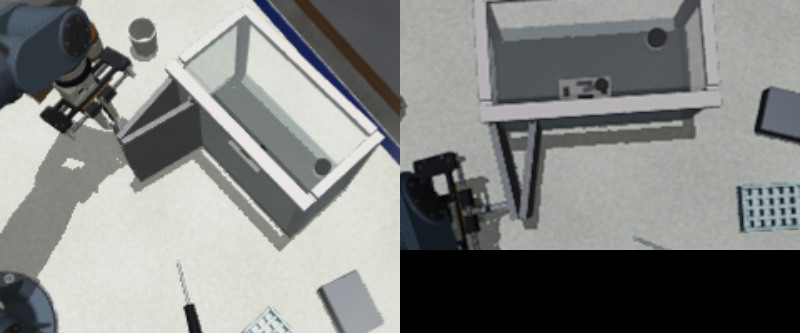

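```bash
python3 -m inch '[[[0,0,0,0,0,0,20],[0,0,0,0,0,0,30],[0,0,0,0,0,0,40],[0,0,0,0,0,0,50],[0,0,0,0,0,0,50],[0,0,0,0,0,0,50],[0,0,0,0,0,0,50],[0,0,0,0,0,0,50],[0,0,-20,0,0,0,50],[0,0,-45,0,0,0,50],[0,0,-75,0,0,0,50],[0,0,-110,0,0,0,50],[0,0,-150,0,0,0,50],[0,0,-190,0,0,0,50],[0,0,-200,0,0,0,20],[0,0,-200,0,0,0,0],[0,0,-200,0,0,0,0]]]'
python3 - <<'E'
from h import *
np.set_printoptions(precision=4,suppress=True)
print(bot.get_obs()['joint_positions'].round(1),bot.get_obs()['force'])
p,d=cams.camera('top')
k,dc,R,t=K('top'); v,u=np.mgrid[0:400,0:640]; uv=cv2.undistortPoints(np.c_[u.ravel(),v.ravel()].astype(float)[:,None],k,dc)[:,0]
X=(np.c_[uv,np.ones(400*640)]*d.reshape(-1,1)-t)@R
m=(X[:,2]>.265)&(X[:,2]<.3)&(X[:,0]>.4)&(X[:,0]<.585)&(X[:,1]>.04)&(X[:,1]<.19); Q=X[m,:2]-TM
c,s=np.cos(YAW),np.sin(YAW); L=Q@np.array([[c,-s],[s,c]])
print(m.sum(),L.min(0),L.max(0))
for x in np.arange(-.18,0,.02):
    b=L[abs(L[:,0]-x)<.01]; 
    if len(b): print(round(x,3),b[:,1].min(),b[:,1].max())
for t in('toggle_ball','toggle_pivot'): 
    for q in models.place_of('top',t)[:2]: print(t,q['centre'],q['p'],[at_z('top',q['centre'],z) for z in (.05,.103)])
    for q in models.look_for('top',t)[:2]: print(t,q['centre'],q['p'])
E
```

```text
time: 10.47
tcp_pos: [0.4306, 0.2207, 0.3638]
tcp_rot: [-179.5, 20.0, 104.5]
force: [0.6, -0.4, -0.6]
finger_gap: 0.373
[ 33.4  10.2  85.5 -18.7  91.5  19.7] [ 0.6487 -0.3905 -0.6308]
584 [-0.1662  0.1029] [-0.0113  0.1869]
-0.16 0.12754590985638928 0.15446069579187127
-0.14 0.12364611087424959 0.15844167054636374
-0.12 0.1196811099934075 0.16202894011751892
-0.1 0.11589687087402568 0.16636383597835622
-0.08 0.11234789086854542 0.16791261472921457
-0.06 0.1084700233325248 0.1718444653638591
-0.04 0.10648152191636603 0.17603155409421783
-0.02 0.10290591315433457 0.18691709054204345
toggle_pivot [322.0, 173.2] 0.52 [array([ 0.6753, -0.0131,  0.05  ]), array([ 0.6677, -0.0117,  0.103 ])]
toggle_pivot [319.9, 179.0] 0.6
toggle_pivot [321.3, 155.0] 0.53
```

```bash
cat >> h.py <<'E'
def tg(x,y,z,tilt=60): return W(x,y,z),tool(5.2,tilt)@Ro.from_euler('z',90,degrees=True).as_matrix()
E
python3 - <<'E'
from h import *
C=(np.array([.42,-.08,.37]),tg(0,0,0,30)[1]); print(row(*C)); print(row(*tg(-.06,-.055,.15),*C))
E
```

```text
[-273.0, -84.1, 93.7, -28.6, 17.2, 14.1]
[-22.0, 6.2, 257.6, -30.0, -0.0, 0.0]
```

```bash
python3 -m inch '[[[-273,-84,94,-28.6,17.2,14,0],[-273,-84,94,-28.6,17.2,14,0],[-273,-84,94,-28.6,17.2,14,0],[-273,-84,94,-28.6,17.2,14,0],[-273,-84,94,-28.6,17.2,14,0],[-273,-84,94,-28.6,17.2,14,0],[-273,-84,94,-28.6,17.2,14,0],[-273,-84,94,-28.6,17.2,14,0],[-273,-84,94,-28.6,17.2,14,0],[-273,-84,94,-28.6,17.2,14,0],[-273,-84,94,-28.6,17.2,14,0],[-273,-84,94,-28.6,17.2,14,0]]]'
python3 - <<'E'
from h import *
print(bot.get_obs()['joint_positions'].round(1)); print(row(*tg(-.06,-.055,.15)))
E
```

```text
time: 11.72
tcp_pos: [0.4199, -0.08, 0.3692]
tcp_rot: [150.1, -0.0, 95.2]
force: [-0.4, -0.1, 0.1]
finger_gap: 0.002
[-28.9 -18.3 114.   18.8  60.1 -40. ]
[-22.0, 7.1, 256.9, -30.1, 0.0, -0.0]
```

```bash
python3 -m inch '[[[-4,1,40,-6,0,0,0],[-7,2,80,-12,0,0,0],[-11,3.5,120,-18,0,0,0],[-15,5,160,-24,0,0,0],[-18,6,200,-29,0,0,0],[-22,7,235,-30,0,0,0],[-22,7,257,-30,0,0,0],[-22,7,257,-30,0,0,0],[-22,7,257,-30,0,0,0],[-22,7,257,-30,0,0,0]]]'
python3 - <<'E'
from h import *
print(bot.get_obs()['joint_positions'].round(1)); P=tg(-.06,-.055,.15)
print(row(*P)); print(row(*tg(-.03,-.055,.099)),row(*tg(.076,-.055,.099)),row(*tg(.076,.007,.099)))
p,d=cams.camera('side'); cv2.imwrite('pics/e1.png',cv2.resize(p[110:290,210:430],(733,600)))
E
```

```text
time: 12.55
tcp_pos: [0.5345, -0.0675, 0.206]
tcp_rot: [120.2, -0.8, 96.5]
force: [1.1, 0.1, 0.8]
finger_gap: 0.007
[ -29.6    7.4  137.2  118.1   35.7 -142.9]
[-25.2, -38.8, 44.1, -0.2, -1.5, -0.0]
[-26.5, -67.8, 95.6, -0.2, -1.5, -0.0] [-28.8, -14.5, 187.2, -0.2, -1.5, -0.0] [33.2, -14.5, 188.8, -0.2, -1.5, -0.0]
```

View pics/e1.png

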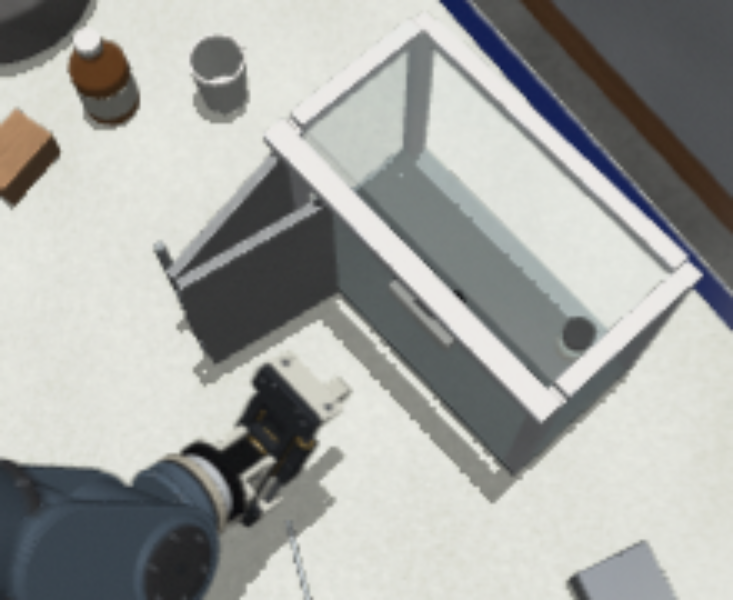

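```bash
sed -i "s/from_euler('z',90,/from_euler('z',-90,/" h.py
python3 -m inch '[[[0,0,0,0,0,7,0],[0,0,0,0,0,14,0],[0,0,0,0,0,21,0],[0,0,0,0,0,28,0],[0,0,0,0,0,35,0],[0,0,0,0,0,42,0],[0,0,0,0,0,49,0],[0,0,0,0,0,56,0],[0,0,0,0,0,63,0],[0,0,0,0,0,70,0],[0,0,0,0,0,77,0],[0,0,0,0,0,84,0],[0,0,0,0,0,91,0],[0,0,0,0,0,98,0],[0,0,0,0,0,105,0],[0,0,0,0,0,112,0],[0,0,0,0,0,119,0],[0,0,0,0,0,126,0],[0,0,0,0,0,133,0]]]'
python3 - <<'E'
from h import *
print(bot.get_obs()['joint_positions'].round(1)); print(row(*tg(-.02,-.055,.15)),row(*tg(-.02,-.055,.11)))
E
```

```text
time: 14.18
tcp_pos: [0.5346, -0.0663, 0.2021]
tcp_rot: [-130.1, -38.1, -55.5]
force: [-0.2, 0.0, 0.3]
finger_gap: 0.009
[-29.4   7.9 137.3 118.7  35.7 -10.2]
[7.8, 30.3, 76.5, -0.2, 1.7, 46.7] [-16.9, 54.3, 96.7, -0.2, 1.7, 46.7]
```

```bash
python3 -m inch '[[[0,0,0,0,0.5,14,0],[0,0,0,0,1,28,0],[0,0,0,0,1.7,46.7,0],[0,0,0,0,1.7,46.7,0],[0,0,0,0,1.7,46.7,0],[0,0,0,0,1.7,46.7,0],[0,0,0,0,1.7,46.7,0],[0,10,20,0,1.7,46.7,0],[4,20,40,0,1.7,46.7,0],[8,30,60,0,1.7,46.7,0],[0,40,80,0,1.7,46.7,0],[-8,48,90,0,1.7,46.7,0],[-17,54,97,0,1.7,46.7,0],[-17,54,97,0,1.7,46.7,0],[-17,54,97,0,1.7,46.7,0]]]'
python3 - <<'E'
from h import *
print(bot.get_obs()['joint_positions'].round(1)); 
for x in((-.02,-.055,.11),(.076,-.055,.1),(.076,-.03,.1),(.076,.007,.1)): print(x,row(*tg(*x)))
E
```

```text
time: 15.43
tcp_pos: [0.5958, -0.0835, 0.1101]
tcp_rot: [-119.9, 0.2, -84.6]
force: [-1.2, 0.5, 0.1]
finger_gap: 0.003
[-26.1  28.1 131.6 138.8  43.7  15.6]
(-0.02, -0.055, 0.11) [2.5, 0.3, -0.4, -0.1, 0.3, -0.1]
(0.076, -0.055, 0.1) [2.9, -38.8, 87.8, -0.1, 0.3, -0.1]
(0.076, -0.03, 0.1) [-22.1, -38.7, 87.9, -0.1, 0.3, -0.1]
(0.076, 0.007, 0.1) [-59.1, -38.7, 88.1, -0.1, 0.3, -0.1]
```

```bash
python3 -m inch '[[[3,-8,18,0,0,0,0],[3,-16,36,0,0,0,0],[3,-24,54,0,0,0,0],[3,-32,72,0,0,0,0],[3,-39,88,0,0,0,0],[3,-39,88,0,0,0,0],[3,-39,88,0,0,0,0],[3,-39,88,0,0,0,0]]]'
python3 - <<'E'
from h import *
print(bot.get_obs()['joint_positions'].round(1)); 
for x in((.076,-.055,.1),(.076,.007,.1)): print(x,row(*tg(*x)))
p,d=cams.camera('top'); cv2.imwrite('pics/f1.png',cv2.resize(p[130:250,240:420],(750,500),interpolation=cv2.INTER_CUBIC))
print(proj('top',[bot.get_obs()['tcp_pos']]))
E
```

```text
time: 16.1
tcp_pos: [0.6906, -0.0768, 0.1008]
tcp_rot: [-119.8, 0.2, -84.5]
force: [-0.1, 0.1, 0.1]
finger_gap: 0.006
[-19.8  33.9 119.2 141.8  37.   19.1]
(0.076, -0.055, 0.1) [0.6, 0.5, 0.8, -0.2, 0.4, -0.1]
(0.076, 0.007, 0.1) [-61.4, 0.6, 1.1, -0.2, 0.4, -0.1]
[[343.45810351 166.36998531]]
```

View pics/f1.png

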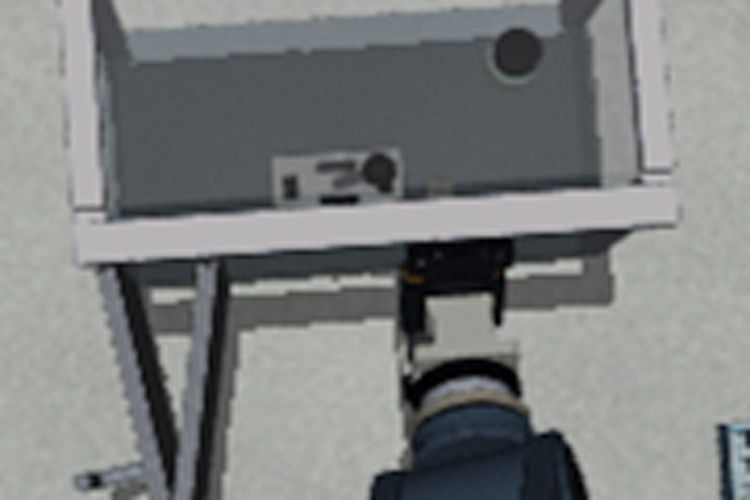

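```bash
python3 - <<'E'
from h import *
p,d=cams.camera('top'); c=p[155:195,300:360].astype(float)*1.8
cv2.imwrite('pics/g1.png',cv2.resize(np.clip(c,0,255).astype(np.uint8),(780,520),interpolation=cv2.INTER_NEAREST))
s,_=cams.camera('side'); cv2.imwrite('pics/side3.png',s); print(proj('side',[bot.get_obs()['tcp_pos']]))
E
```

```text
[[354.93843798 206.03623423]]
```

View pics/g1.png

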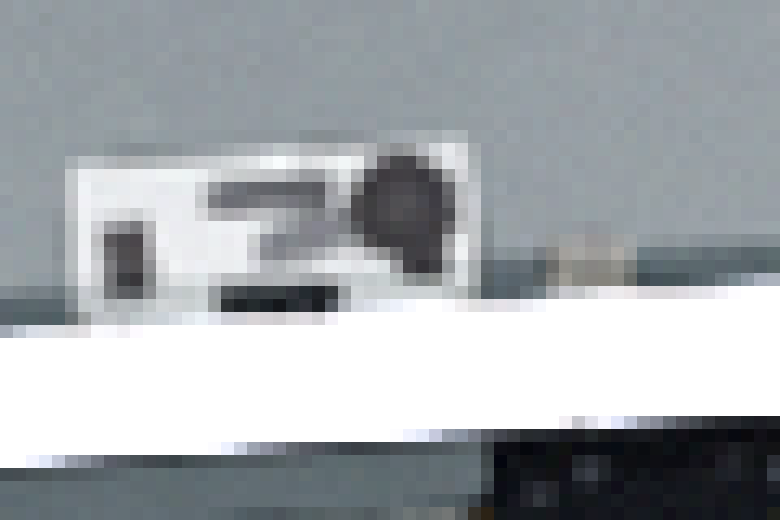

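```bash
python3 - <<'E'
from h import *
s=cv2.imread('pics/side3.png'); c=s[180:240,310:390].astype(float)*1.5
c=cv2.resize(np.clip(c,0,255).astype(np.uint8),(800,600),interpolation=cv2.INTER_NEAREST)
p,R=pose()
for q,col in((p,(0,0,255)),(p-.0188*R[:,2],(0,255,0)),(p-.05*R[:,2],(255,0,0))):
    u=proj('side',[q])[0]; cv2.circle(c,(int((u[0]-310+.5)*10),int((u[1]-180+.5)*10)),5,col,1); print(q,u,proj('top',[q])[0])
cv2.imwrite('pics/h1.png',c); print(at_z('top',(345.4,173.5),.1),at_z('top',(345.4,173.5),.115))
E
```

```text
[ 0.69068332 -0.07741228  0.10042005] [354.93843798 206.03623423] [343.57023768 166.32553872]
[ 0.67445614 -0.07898975  0.10978116] [351.90743979 208.17914046] [344.23812218 171.13872597]
[ 0.64752594 -0.08160767  0.12531663] [346.74709447 211.82713052] [345.36871145 179.28576661]
[ 0.668718   -0.08334117  0.1       ] [ 0.66653832 -0.0822313   0.115     ]
```

View pics/h1.png

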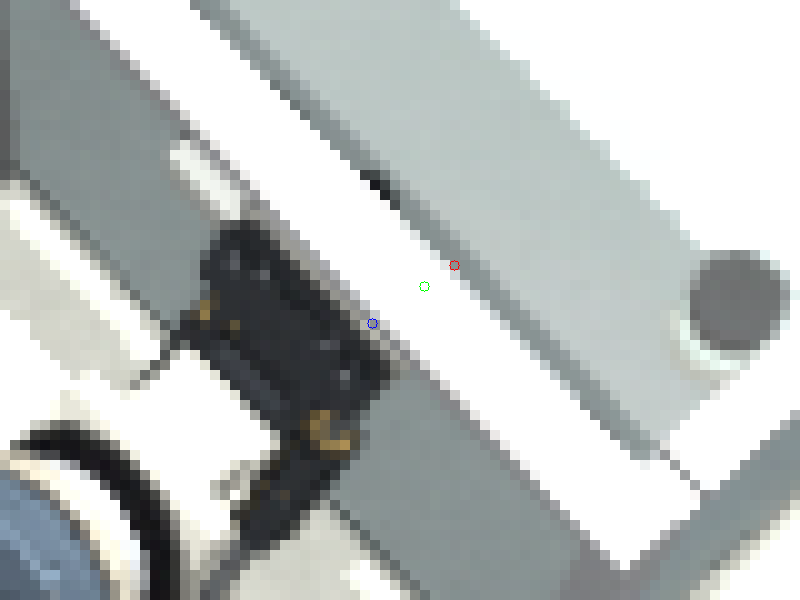

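```bash
python3 -m inch '[[[0,-1.5,7,0,0,0,0],[0,-2.7,14.6,0,0,0,0],[0,-2.7,14.6,0,0,0,0],[-8,-2.7,14.6,0,0,0,0],[-16,-2.7,14.6,0,0,0,0],[-24,-2.7,14.6,0,0,0,0],[-30,-2.7,14.6,0,0,0,0],[-36,-2.7,14.6,0,0,0,0],[-42,-2.7,14.6,0,0,0,0],[-48,-2.7,14.6,0,0,0,0],[-54,-2.7,14.6,0,0,0,0],[-60,-2.7,14.6,0,0,0,0],[-66,-2.7,14.6,0,0,0,0],[-66,-2.7,14.6,0,0,0,0],[-66,-2.7,14.6,0,0,0,0]]]'
python3 - <<'E'
from h import *
print(bot.get_obs()['joint_positions'].round(1),row(*tg(.09,.007,.095)))
p,d=cams.camera('top'); c=p[150:195,295:365].astype(float)*1.8
cv2.imwrite('pics/i1.png',cv2.resize(np.clip(c,0,255).astype(np.uint8),(770,495),interpolation=cv2.INTER_NEAREST))
E
```

```text
time: 17.5
tcp_pos: [0.6983, -0.0098, 0.0956]
tcp_rot: [-119.9, 0.2, -84.5]
force: [-0.4, -0.9, 0.3]
finger_gap: 0.008
[-10.9  34.4 119.6 155.   35.7  12.6] [4.6, 0.2, 0.8, -0.1, 0.3, -0.1]
```

View pics/i1.png

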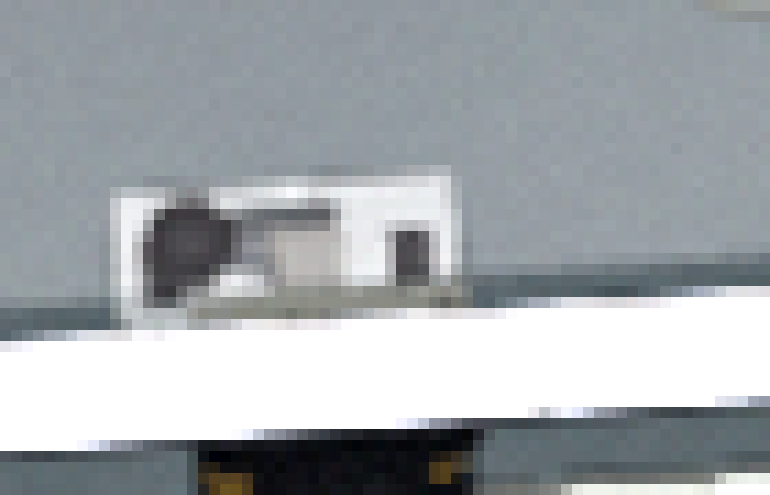

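```bash
python3 -m inch '[[[6,0,0,0,0,0,0],[10,0,0,0,0,0,0],[10,8,-14,0,0,0,0],[10,16,-28,0,0,0,0],[10,24,-42,0,0,0,0],[10,32,-56,0,0,0,0],[10,40,-70,0,0,0,0],[10,48,-84,0,0,0,0],[10,56,-98,0,0,0,0],[10,62,-108,0,0,0,0],[10,66,-115,0,0,0,0],[10,66,-115,0,0,0,0],[10,66,-115,0,0,0,0],[10,66,-115,0,0,0,0]]]'
python3 - <<'E'
from h import *
print(bot.get_obs()['joint_positions'].round(1),bot.get_obs()['force'])
p,d=cams.camera('top'); cv2.imwrite('pics/j1.png',cv2.resize(p[110:290,150:470],(800,450),interpolation=cv2.INTER_CUBIC))
E
```

```text
time: 18.72
tcp_pos: [0.5681, -0.0331, 0.096]
tcp_rot: [-119.8, 0.2, -84.6]
force: [-0.2, 0.3, -0.1]
finger_gap: 0.006
[-19.8  29.1 136.9 149.9  47.8   8.3] [-0.15233815  0.33430013 -0.0733431 ]
```

View pics/j1.png

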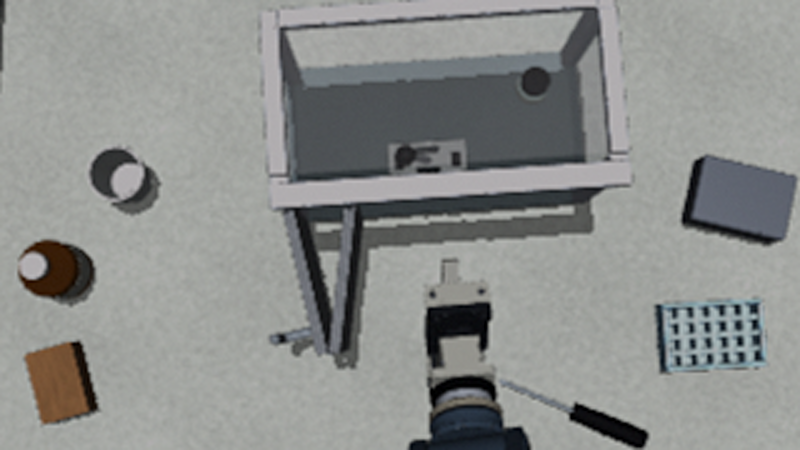

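The ball is now at crop (405,155), to the left. The door is folded at (290–355, 210–350), and the jar, blocks, bottle, beaker, carton and driver are where they were. The arm is clear, so I'm handing in.

```bash
python3 -c "
from cell import bot
print(bot.close_job())"
```

```text
the job is handed in; nothing more can be done
None
```

The door is folded back against the left post and the toggle is over to the left (on). I handed the job in at about 19 s.

**What I did:** I gripped the upright pull from above with the tool tilted 20° and drew the door round its arc to the stop. I then let go, reached in under the track with the fingers shut, pushed the ball left past upright and backed out.

**Last checks:**
- **Door:** depth readings taken after I let go put the panel angle at about 1.40 rad, which is the stop.
- **Toggle:** the final top picture shows the ball on the left.
- **Other things:** the jar and the things standing on the table look unmoved in that picture.
- **Robot:** the arm is clear of everything, with a wrist force under 0.5 N. The highest wrist force reading was about 14 N, at the door stop; I read it only at the end of each move.

**What disagreed:**
- **Fingertip position:** inside the cupboard, the camera showed the fingertip about 20 mm short of the reported tool position, and I did not find out why. I reached about 15 mm further in, and the push worked.
- **Networks:** they did not find the toggle ball, and some of their other positions were clearly wrong. I took the ball from the picture, and the cupboard and door positions from depth.

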